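# Stand a board on end against the drilling fence

## Robot

A 6-joint arm with a two-finger parallel gripper is mounted at the origin on the work surface. World frame = base frame: x ahead of the robot, y to its left, z up, the work surface at z = 0. Lengths are in mm, angles in degrees, forces in N, time in s.
With the tool pointing down it reaches from about 300 to 850 mm from the base axis. Payload 4.2 kg.
Tool frame: the origin (TCP) lies between the finger pads; the fingertips stand 22 mm ahead of it and the grasp point (between the pads) lies 3 mm ahead of it; z points along the fingers, y is the direction in which the jaws open and shut (so a half turn about z gives the same grasp; the last joint's range is limited). The gripper opens to 91 mm and grips with 3 to 60 N. Pads are 32 mm wide; open, the fingers measure 118 mm over their backs; the gripper's body (76 mm by 178 mm) begins 60 mm behind the grasp point.
Start: joints at [-1.146, 18.312, 89.639, -0, 72.044, -1.146], TCP at [575.014, 0, 235.976] pointing down, gripper open.
Joint ranges: [-177.97, 177.97], [-48.28, 115.42], [12.27, 149.76], [-77.06, 257.06], [2.81, 150.46], [-146.56, 146.56]. Speed limits (degrees/s): [147.25, 147.25, 180, 180, 180, 180].

## Interface

Orientations are given as [roll, pitch, yaw] about the fixed x, y, z axes, in that order (R = Rz(yaw) Ry(pitch) Rx(roll)).
In Python, from workcell import * gives the robot as it stands.
- The arm moves only by the shell command python3 -m jog 'ROWS' [OPENING] [FORCE]. ROWS is text: rows parted by semicolons, each of 6 numbers parted by spaces: the shift along the tool's x, y, z in units of 0.5 m (1.0 is 0.5 m), then the turn, a rotation vector about the tool's x, y, z in units of pi/2 rad (1.0 is pi/2 rad). A call has 1 to 20 rows; each row is the pose to reach, as a shift and turn from the pose measured when the call began, along the tool's axes at that moment; what a row does not reach only later rows make up. A row lasts 1/12 s, in which the tool goes at most 41.7 mm and 7.16 degrees, less where a joint would pass 70% of its speed; a pose out of reach is approached as far as the arm can. A call with a number of a shift or a turn outside -1 to 1 is refused whole. A call with a gripper value outside its range is refused whole. OPENING is the opening, from -1 (shut) to 1 (fully open), set as the call begins (- or left out, the last holds). The fingers move at their own pace and stop on an object; FORCE is the grip in N (left out, the last holds). Time passes only in rows, so rows that repeat a pose let the fingers close. It gives the time, the measured TCP pose, the force and the opening at its end, in the units of the state.
- state(): the state, without advancing time (a new reading comes with each control period).
- grab_frame(name): name is "scene" or "side" or "wrist"; returns the picture (480x640x3 uint8, red, green, blue); there is no depth.
- calibration(name): a dict with "mtx" (3x3 intrinsics, pixels), "rvec" (rotation vector, rad) and "tvec" (3), from world to camera coordinates, as OpenCV has them. Camera axes: x right, y down, z forward; pixel columns grow to the right and rows downward; lengths in mm; the calibration is good to about 2 mm. A picture is of the moment at which its call begins: read the wrist's pose just before it. calibration takes no time and is no camera call; for the wrist camera it gives the pose at the moment of the call.
- job_done(): hands the job in, once; it reports no verdict.
Trained networks look in the newest picture that a camera, given by its name, has taken for a name from the list of things; names that differ only in an ending like _2 or _b are one class to them, and where a whole thing is asked for, a point or a joint stands for the part that bears it (a point fixed in the world has none). Each returns a list of dicts, best first, with "confidence" (0 to 1); they miss things now and then, are a little off and sometimes report something else, mostly with a low value. They report only what shows in the picture. A call takes as long as a camera call. They do not tell look-alikes from the thing itself.
- spot_in(query, camera): "rect" ([left, top, right, bottom] in pixels, round what is visible of it).
- tip_of(query, camera): "location" ([column, row] in pixels: a listed point, or the origin of a listed thing).
The state is a dict: "time_s": time; "qpos": joint angles; "qvel": joint speeds; "effort": joint torques, N m; "ee_pos": TCP position; "ee_rot": TCP orientation; "force": force on the tool from outside, world axes, zero at the start; "torque": the same for the moment, N m; "gripper_width": finger opening in mm.
Only numpy, scipy, OpenCV 4.12 (cv2) and the standard library are available. Lean on these libraries where they do the work, as an engineer would, in place of code of your own. Each camera call takes 0.05 s, during which the arm holds its last target. There are 200 camera calls.

## Task

The dark board lies flat on the bed of the drilling cradle: slide it along the bed until its far end butts squarely against the red fence, then tip it up about that end until it stands upright with its face flush against the fence, ready for its end to be drilled. Keep its foot down on the bed while you tip it (do not pick it up), leave it standing freely there, and leave the two pieces already standing in the cradle and everything else on the bench where they are.

Things in the scene. Friction and masses are not known exactly. Their poses are not given: they have to be found in the camera images.
- cradle: Fixed drilling cradle: white-topped bed, vertical red fence along its far side. Origin: on the bench, below the middle of the fence face. x points level from bed into fence, y along the fence, z up. Fence face: plane x = 0, y -150 to 150 mm, top 150 mm above bench. Bed: level, top at 60 mm, x -105 to 0, 300 mm long, slab 22 mm thick overhanging its plywood foot by 10 mm; in front of x -105 only bench
- board: Loose dark wooden board, 140 (x) x 90 (y) x 24 mm (z), about 0.2 kg. Origin: centre of its underside at the start, when it lies flat on the bed, x within 0.1 rad of the cradle's x, far end 10 to 25 mm short of the fence, near end overhanging the bed's front (by 35 mm once the far end touches the fence), with free space below. As the near end rises the top face turns to the fence
- board_far_end (a point): Centre of the board's far end face (90 x 24 mm), the end towards the fence: 70 mm from the board's centre along +x, mid-thickness. It becomes the foot. With the board standing flush it is 12 mm from the fence face and at the bed's height.
- board_near_end (a point): Centre of the board's near end face: 70 mm from the board's centre along -x, mid-thickness. It ends on top, 200 mm above the bench.
- pale_board: Bystander: loose pale board, 22 x 60 x 130 mm high, standing on end in the cradle near one end of the fence, its centre about 117 mm along the fence from the middle. Origin: centre of its underside. Must stay.
- square_blank: Bystander: loose square wooden blank, 26 x 26 x 140 mm high, standing in the cradle near the other end of the fence, its centre about 117 mm from the middle. Origin: centre of its underside. Must stay.
- mallet: Bystander on the bench: turned wooden mallet standing on its head, 84 mm across, 200 mm high. Origin: centre of its underside.
- bowl: Bystander on the bench: wooden bowl, 120 mm across, 50 mm high. Origin: centre of its underside.
- glue: Bystander on the bench: yellow glue bottle, 60 mm across, 160 mm high. Origin: centre of its underside.
- sanding_block: Bystander on the bench: cork block 100 x 60 x 35 mm. Origin: centre of its underside.
- bowl_blank: Bystander on the bench: pale wooden disc, 130 mm across, 50 mm high. Origin: centre of its underside.
- gouge: Bystander on the bench: turning gouge 440 mm long lying along its x, wooden handle to -x, steel blade to +x. Origin: under the handle's blade end.
Mind the look-alikes: they are no part of the job. What is meant by the board is not pink, turquoise or yellow, and is the smaller of those in its own colour.

How it is judged (in metres and radians):
On the way, in this order (a step that is already met when the one before it is completed fails the run):
1. the board, still lying flat, has its far end against the fence (within 6 mm) and square to it (within 5 degrees) (x of board_far_end in the frame of cradle above -0.006 m and angle between board's own z axis and vertical below 0.2 rad and angle between the x axis of board and the x axis of cradle, either way round below 0.21 rad and angle between the y axis of board and the y axis of cradle, either way round below 0.09 rad), for 0.1 s.
2. the board is part way up, pivoting with its far end in the corner of bed and fence (angle between board's own z axis and vertical between 0.6 and 1.3 rad and x of board_far_end in the frame of cradle above -0.035 m and z of board_far_end in the frame of cradle below 0.085 m), for 0.05 s.
At the end, for the whole second after the job is handed in: The board stands on its former far end on the bed (within 5 mm of the bed's height), parallel to the fence within 5 degrees, at most 6 mm from it at the foot and 8 mm at the top, at rest, between the two standing pieces; every bystander upright and within 20 mm of its start (z of board_far_end in the frame of cradle between 0.055 and 0.065 m and z of board_near_end in the frame of cradle above 0.193 m and x of board_far_end in the frame of cradle above -0.018 m and x of board_near_end in the frame of cradle above -0.02 m and angle between the z axis of board and the x axis of cradle, either way round below 0.09 rad and y of board_far_end in the frame of cradle between -0.105 and 0.105 m and linear speed of board below 0.02 m/s and angular speed of board below 0.1 rad/s and distance of each of pale_board, square_blank, mallet, bowl, glue, sanding_block, bowl_blank, gouge from where it was at the start of the episode below 0.02 m and angle between each of pale_board, square_blank, mallet, bowl, glue, sanding_block, bowl_blank's own z axis and vertical below 0.15 rad); the robot touches nothing.
It fails at once if the board is picked up: the middle of its far end rises more than 35 mm above the bed (z of board_far_end in the frame of cradle above 0.095 m).
It fails at once if a piece standing in the cradle, or anything else on the bench, is shifted by more than 30 mm (distance of any of pale_board, square_blank, mallet, bowl, glue, sanding_block, bowl_blank, gouge from where it was at the start of the episode above 0.03 m).
It also fails if it takes over 61 s, if anything falls off the work surface, if the arm or the gripper's body presses on something with over 40 N, if the wrist force passes 120 N, or if a joint passes its speed limit or range.

## Working session

There is one attempt and no reset: what is moved stays moved. The work goes in short steps, Python scripts to look and compute and a shell command to move; the robot and the scene stay as the last step left them, time stands still between calls to the robot, and variables do not carry over. Pictures are saved under pics/ and viewed, about 8 in all and at most 12, crops included, and the job is handed in when it is done.

```bash
mkdir -p pics
cat > h.py <<'E'
from workcell import *
import numpy as np, cv2
from scipy.spatial.transform import Rotation as R
def save(n,f):
    im=grab_frame(n); cv2.imwrite(f'pics/{f}.png',im[:,:,::-1]); return im
def ray(n,uv,c=None):
    c=c or calibration(n); Rm=cv2.Rodrigues(np.array(c['rvec'],float))[0]; t=np.array(c['tvec'],float).ravel()
    d=Rm.T@np.linalg.inv(np.array(c['mtx']))@np.array([uv[0],uv[1],1.]); return -Rm.T@t,d/np.linalg.norm(d)
def atz(n,uv,z,c=None):
    o,d=ray(n,uv,c); return o+d*(z-o[2])/d[2]
def proj(n,P,c=None):
    c=c or calibration(n)
    return cv2.projectPoints(np.array(P,float).reshape(-1,1,3),np.array(c['rvec'],float),np.array(c['tvec'],float),np.array(c['mtx'],float),None)[0].reshape(-1,2)
def tri(rs):
    A=0;b=0
    for o,d in rs:
        M=np.eye(3)-np.outer(d,d);A=A+M;b=b+M@o
    return np.linalg.solve(A,b)
E
python3 - <<'E'
from h import *
for n in ('scene','side'):
    save(n,n+'0')
    for q in ('board','cradle','pale_board','square_blank'):
        print(n,q,[(np.round(x['rect']).astype(int).tolist(),round(x['confidence'],2)) for x in spot_in(q,n)][:4])
    for q in ('cradle','board','board_far_end','board_near_end'):
        print(n,q,[(np.round(x['location']).tolist(),round(x['confidence'],2)) for x in tip_of(q,n)][:4])
s=state();print(s)
E
```

```text
scene board [([416, 235, 477, 274], 0.84), ([265, 216, 322, 255], 0.8), ([135, 203, 205, 250], 0.77), ([277, 161, 333, 197], 0.73)]
scene cradle []
scene pale_board [([305, 171, 323, 217], 0.78)]
scene square_blank [([236, 197, 255, 246], 0.57), ([342, 304, 393, 345], 0.35)]
scene cradle []
scene board [([172.0, 229.0], 0.9), ([304.0, 186.0], 0.86), ([291.0, 237.0], 0.83), ([445.0, 260.0], 0.67)]
scene board_far_end [([302.0, 284.0], 0.85), ([280.0, 222.0], 0.75), ([294.0, 164.0], 0.68), ([192.0, 231.0], 0.66)]
scene board_near_end [([313.0, 196.0], 0.92), ([271.0, 317.0], 0.92), ([144.0, 215.0], 0.89), ([308.0, 248.0], 0.68)]
side board [([292, 207, 338, 259], 0.98), ([256, 139, 299, 168], 0.93), ([207, 262, 266, 302], 0.85), ([396, 338, 451, 418], 0.66)]
side cradle [([254, 173, 386, 266], 0.82)]
side pale_board [([353, 177, 383, 229], 0.88)]
side square_blank [([265, 157, 287, 210], 0.78)]
side cradle [([323.0, 228.0], 0.6)]
side board [([425.0, 378.0], 0.93), ([433.0, 190.0], 0.71), ([239.0, 283.0], 0.67), ([315.0, 235.0], 0.65)]
side board_far_end [([320.0, 211.0], 0.63), ([266.0, 274.0], 0.63), ([279.0, 169.0], 0.61), ([427.0, 349.0], 0.58)]
side board_near_end [([308.0, 252.0], 0.97), ([420.0, 413.0], 0.88), ([207.0, 280.0], 0.77), ([418.0, 204.0], 0.59)]
{'time_s': 0.9, 'qpos': array([-1.14707033e+00,  1.83102811e+01,  8.96378254e+01, -2.44515890e-04,
        7.20443696e+01, -1.14624456e+00]), 'qvel': array([ 0.0766612 , -0.00246165,  0.00803688,  0.13101687,  0.01790936,
        0.05132477]), 'effort': array([ 5.21086276e-04, -4.12344396e+01, -2.32229161e+01,  7.31313648e-02,
        3.76564683e-02,  4.32318160e-06]), 'ee_pos': array([ 5.75019321e+02, -1.24822343e-02,  2.36000144e+02]), 'ee_rot': array([1.79992482e+02, 3.83081884e-04, 8.99992496e+01]), 'force': array([ 0.1674278 , -0.03426317,  0.53765361]), 'torque': array([ 0.0041471 , -0.00063126,  0.00892234]), 'gripper_width': 91.42539327170503}
```

Run:
```python
import cv2,numpy as np
a=cv2.imread('pics/scene0.png')[140:300,120:500]; b=cv2.imread('pics/side0.png')[120:430,190:490]
a=cv2.resize(a,None,fx=2,fy=2,interpolation=3)[:, :]
cv2.imwrite('pics/scene0c.png',a); cv2.imwrite('pics/side0c.png',cv2.resize(b,(580,600),interpolation=3))
```

```text
(no output)
```

View pics/scene0.png

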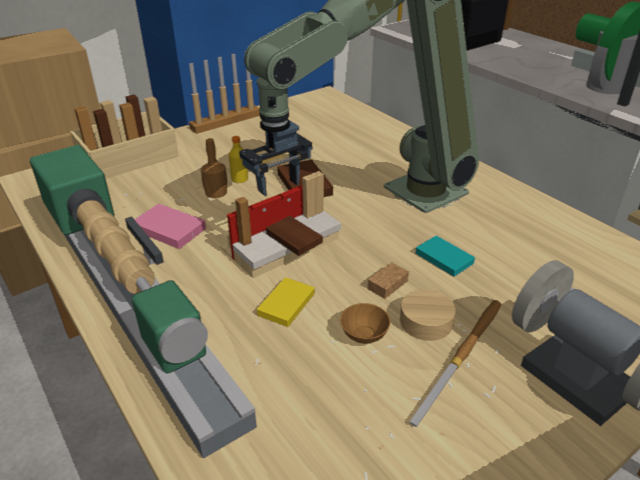

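View pics/side0.png

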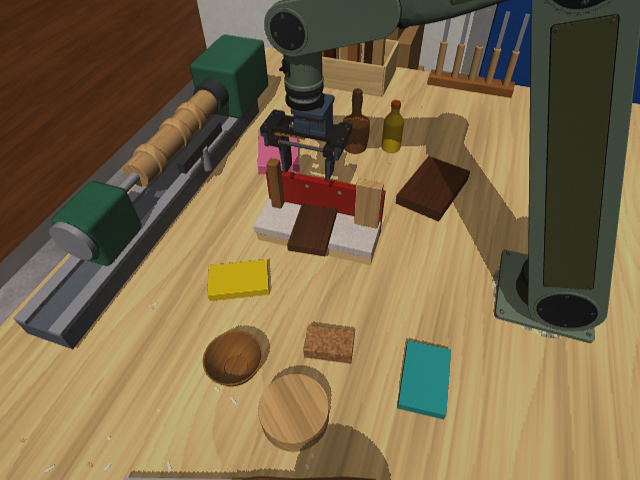

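Run:
```python
from h import *
a=cv2.imread('pics/scene0.png')[165:280,220:350]; b=cv2.imread('pics/side0.png')[150:265,250:390]
a=cv2.resize(a,None,fx=3,fy=5,interpolation=2);b=cv2.resize(b,None,fx=2.7,fy=5,interpolation=2)
cv2.imwrite('pics/c0.png',np.hstack([a,b])[:, :800])
ne=tri([ray('scene',(308,248)),ray('side',(308,252))]);fe=tri([ray('scene',(280,222)),ray('side',(320,211))])
print(ne,fe)
for z in (60,84):
  print(z,'near s',atz('scene',(308,248),z),atz('side',(308,252),z))
  print(z,'far s',atz('scene',(280,222),z),atz('side',(320,211),z))
```

```text
[545.01822464  95.46558246  54.29920213] [556.50013041 -24.89347066  76.97627443]
60 near s [548.74331946  98.84027055  60.        ] [542.28231379 102.41873573  60.        ]
60 far s [542.3680854 -52.0520826  60.       ] [560.89256307 -36.09902302  60.        ]
84 near s [566.70699154 125.17475081  84.        ] [534.34494226 121.2597344   84.        ]
84 far s [560.49375158 -21.88344198  84.        ] [552.40355699 -13.15215885  84.        ]
```

View pics/c0.png

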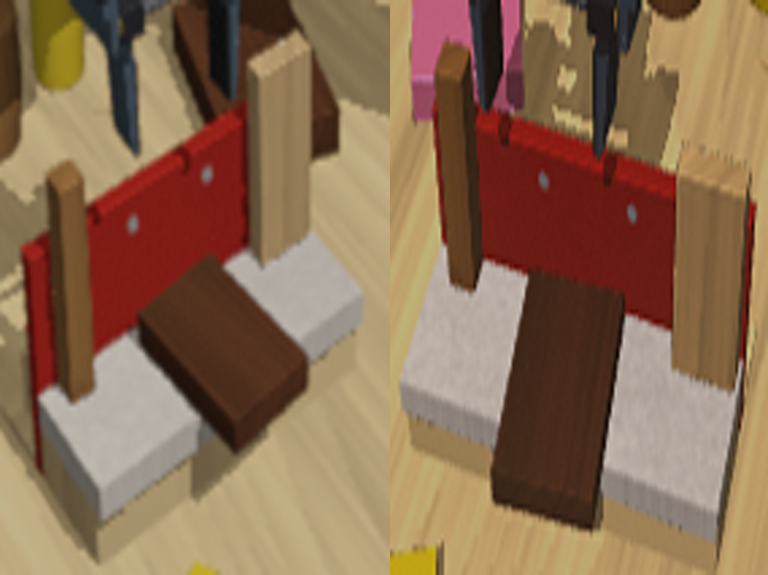

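Run:
```python
from h import *
S=lambda p:(220+p[0]/3,165+p[1]/5); D=lambda p:(250+(p[0]-390)/2.7,150+p[1]/5)
pts={'bedFL':((100,490),(402,385)),'bedFR':((362,293),(718,508)),'bFL':((140,317),(528,272)),'bFR':((210,257),(623,293)),'bNR':((307,362),(598,510)),'bNL':((235,428),(494,486)),'fenceTL':((25,248),(436,105)),'paleTop':((250,72),(682,150)),'blanktopL':((50,172),(438,45))}
for k,(a,b) in pts.items():
    r=[ray('scene',S(a)),ray('side',D(b))];P=tri(r)
    e=[np.linalg.norm(np.cross(P-o,d)) for o,d in r];print(k,P.round(1),np.round(e,1))
```

```text
bedFL [699.6  62.8  54.7] [0.9 0.9]
bedFR [401.3  52.3  56. ] [1.3 1.3]
bFL [605.7 -21.3  81.9] [0.9 0.9]
bFR [517.7 -36.8  79.3] [1.3 1.3]
bNR [497.2  95.6  70.7] [1. 1.]
bNL [587.  111.2  73.8] [2.1 2.1]
fenceTL [703.  -47.6 148.6] [2.8 2.8]
paleTop [466.7 -39.3 183.9] [1.4 1.4]
blanktopL [685.4 -26.2 203.1] [0.6 0.6]
```

Run:
```python
from h import *
c=calibration('wrist'); save('wrist','w0')
for q in ('board_far_end','board_near_end','board','cradle'):
    for x in tip_of(q,'wrist')[:3]: print(q,np.round(x['location']),x['confidence'],[atz('wrist',x['location'],z,c).round(0) for z in (0,60,72)])
print(ray('wrist',(320,240),c))
pr=proj('wrist',[[605.7,-21.3,84],[517.7,-36.8,84],[497,96,84],[587,111,84],[700,60,60],[401,52,60],[704,-42,60],[405,-53,60]],c);print(pr.round())
```

```text
board_far_end [312. 267.] 0.87 [array([561., -61.,   0.]), array([563., -39.,  60.]), array([563., -35.,  72.])]
board_far_end [385.  20.] 0.83 [array([626., 167.,   0.]), array([618., 153.,  60.]), array([617., 150.,  72.])]
board_near_end [285.  84.] 0.91 [array([539., 115.,   0.]), array([544., 109.,  60.]), array([545., 108.,  72.])]
board [303. 181.] 0.83 [array([553.,  27.,   0.]), array([556.,  36.,  60.]), array([557.,  37.,  72.])]
board [287.  87.] 0.72 [array([540., 113.,   0.]), array([546., 108.,  60.]), array([547., 107.,  72.])]
(array([575.03145702,  79.56545473, 384.38867905]), array([-0.0144179 , -0.27796242, -0.96048374]))
[[364. 257.]
 [255. 275.]
 [216. 101.]
 [343.  79.]
 [482. 151.]
 [109. 161.]
 [474. 270.]
 [132. 282.]]
```

View pics/w0.png

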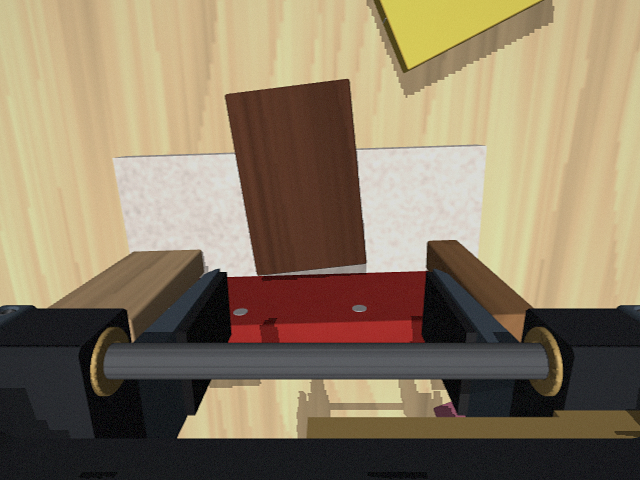

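Run:
```python
from h import *
c=calibration('wrist')
for n,p,z in [('NR',(226,94),84),('NL',(349,79),84),('FR',(257,275),84),('FL',(366,264),84),('bedR',(114,157),60),('bedL',(485,145),60),('fence',(365,273),60),('fence',(428,271),60)]:
    print(n,atz('wrist',p,z,c).round(1))
```

```text
NR [504.1 100.8  84. ]
NL [591.5 110.7  84. ]
FR [519.3 -36.9  84. ]
FL [607.4 -27.5  84. ]
bedR [405.2  55.1  60. ]
bedL [701.9  64.3  60. ]
fence [609.3 -44.3  60. ]
fence [664.3 -42.5  60. ]
```

```bash
python3 -m jog '.29 -.05 0 0 0 -.02;.29 -.05 0 0 0 -.02;.29 -.05 0 0 0 -.02;.29 -.05 0 0 0 -.02;.29 -.05 .1 0 0 -.02;.29 -.05 .2 0 0 -.02;.29 -.05 .28 0 0 -.02;.29 -.05 .324 0 0 -.02;.29 -.05 .324 0 0 -.02;.29 -.05 .324 0 0 -.02' 0.1 20
```

```text
time_s: 1.98
ee_pos: [549.1, 144.8, 72.9]
ee_rot: [-179.8, 0.0, 91.8]
force: [1.0, -0.2, 0.8]
gripper_width: 50.2
```

```bash
python3 -m jog '-.01 0 0 0 0 0;-.02 0 0 0 0 0;-.03 0 0 0 0 0;-.038 0 0 0 0 0;-.046 0 0 0 0 0;-.052 0 0 0 0 0;-.058 0 0 0 0 0;-.062 0 0 0 0 0;-.062 0 0 0 0 0'; python3 -m jog '-.003 0 0 0 0 0;-.005 0 0 0 0 0;-.005 0 0 0 0 0'
```

```text
time_s: 2.73
ee_pos: [550.0, 113.3, 72.9]
ee_rot: [-179.8, 0.1, 91.8]
force: [-0.0, -0.0, -1.2]
gripper_width: 50.3
time_s: 2.98
ee_pos: [550.2, 112.8, 72.9]
ee_rot: [-179.8, -0.1, 91.8]
force: [1.4, 9.3, 0.5]
gripper_width: 49.9
```

```bash
python3 -m jog '-.003 0 0 0 0 0;-.006 0 0 0 0 0;-.006 0 0 0 0 0'
python3 - <<'E'
from h import *
c=calibration('wrist'); im=save('wrist','w1')
cs=calibration('side'); b=save('side','s1')
cv2.imwrite('pics/m1.png',np.hstack([cv2.resize(im,(400,300)),cv2.resize(b[150:270,250:400],(400,320))[:300]])[:,:,::-1])
for q in ('board_far_end','board_near_end'):
    for x in tip_of(q,'wrist')[:2]: print(q,np.round(x['location']),atz('wrist',x['location'],72,c).round(0))
    for x in tip_of(q,'side')[:4]: print('side',q,np.round(x['location']),atz('side',x['location'],72,cs).round(0))
E
```

```text
time_s: 3.23
ee_pos: [550.3, 112.7, 73.0]
ee_rot: [-179.8, -0.4, 91.7]
force: [0.2, 11.3, 0.2]
gripper_width: 50.0
board_far_end [467. 186.] [602. 172.  72.]
side board_far_end [427. 352.] [231. 277.  72.]
side board_far_end [326. 206.] [549. -48.  72.]
side board_far_end [266. 273.] [606. 199.  72.]
side board_far_end [276. 168.] [ 730. -147.   72.]
side board_near_end [213. 281.] [708. 256.  72.]
side board_near_end [278. 131.] [ 790. -312.   72.]
side board_near_end [419. 206.] [ 324. -123.   72.]
side board_near_end [307. 246.] [547.  96.  72.]
```

View pics/m1.png

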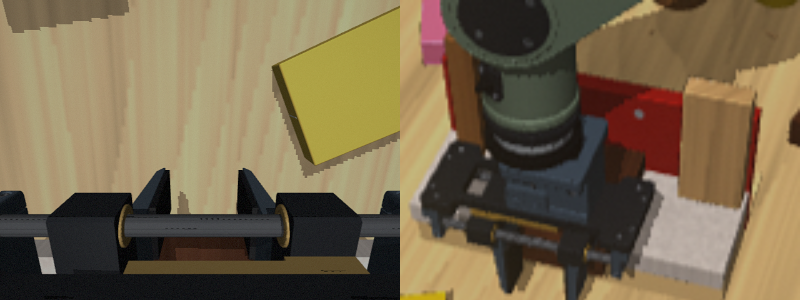

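```bash
python3 -m jog '.03 0 0 0 0 0;.08 0 0 0 0 0;.08 0 -.1 0 0 0;.08 0 -.2 0 0 0;.08 0 -.25 0 0 0'
cat > k.py <<'E'
from h import *
import itertools
s=state();q=np.radians(s['qpos']);Rm=R.from_euler('xyz',s['ee_rot'],degrees=True)
E_=R.from_euler
def mod(q,s4,s6,C): return E_('z',q[0])*E_('y',q[1]+q[2])*E_('z',s4*q[3])*E_('y',q[4])*E_('z',s6*q[5])*C
q0=np.radians([-1.146,18.312,89.639,0,72.044,-1.146]);R0=E_('xyz',[180,0,90],degrees=True)
print(s['qpos'].round(2),s['ee_pos'].round(1))
best=None
for s4,s6 in itertools.product((1,-1),(1,-1)):
    C=mod(q0,s4,s6,E_('z',0)).inv()*R0; e=np.degrees((mod(q,s4,s6,C).inv()*Rm).magnitude()); print(s4,s6,e)
    if best is None or e<best[0]: best=(e,s4,s6,C)
_,s4,s6,C=best
yc=np.radians(1.8); xc=np.array([np.sin(yc),-np.cos(yc),0]);ycv=np.array([np.cos(yc),np.sin(yc),0])
for sg in (1,-1):
  for a in (25,40,60,90):
    a=np.radians(a); z=xc*np.cos(a)+np.array([0,0,-np.sin(a)]); x=sg*ycv; y=np.cross(z,x)
    T=R.from_matrix(np.c_[x,y,z])
    tip=np.array([549,60 if a<1.2 else -35,100]); w=tip-250*z
    q1=np.arctan2(w[1],w[0])-.02
    for q23 in (95,110):
      W=(E_('z',q1)*E_('y',np.radians(q23))).inv()*T*C.inv(); e=W.as_euler('ZYZ',degrees=True)
      # ensure middle positive
      sols=[(e[0],e[1],e[2]),(e[0]+180,-e[1],e[2]+180)]
      for o in sols:
        if o[1]>0: print(sg,int(np.degrees(a)+.5),q23,'q4',round((s4*o[0]+100)%360-100),'q5',round(o[1]),'q6',round((s6*o[2]+180)%360-180))
E
python3 k.py
```

```text
time_s: 3.95
ee_pos: [548.4, 151.9, 198.6]
ee_rot: [-179.6, -0.3, 91.8]
force: [1.4, 0.2, 0.1]
gripper_width: 50.1
[14.1  19.41 93.6   0.44 67.31 12.15] [548.4 151.9 198.6]
1 1 0.005000000000019925
1 -1 26.594654815013964
-1 1 0.8862502398856091
-1 -1 26.949110761613515
1 25 95 q4 -61 q5 110 q6 106
1 25 110 q4 -57 q5 102 q6 119
1 40 95 q4 -47 q5 103 q6 108
1 40 110 q4 -45 q5 93 q6 119
1 60 95 q4 -29 q5 93 q6 106
1 60 110 q4 -29 q5 80 q6 113
1 90 95 q4 0 q5 85 q6 83
1 90 110 q4 0 q5 70 q6 83
-1 25 95 q4 -61 q5 110 q6 -74
-1 25 110 q4 -57 q5 102 q6 -61
-1 40 95 q4 -47 q5 103 q6 -72
-1 40 110 q4 -45 q5 93 q6 -61
-1 60 95 q4 -29 q5 93 q6 -74
-1 60 110 q4 -29 q5 80 q6 -67
-1 90 95 q4 0 q5 85 q6 -97
-1 90 110 q4 0 q5 70 q6 -97
```

```bash
cat > t.py <<'E'
from h import *
yc=np.radians(1.8); xc=np.array([np.sin(yc),-np.cos(yc),0]);ycv=np.array([np.cos(yc),np.sin(yc),0])
O=np.array([551.9,-43.2,0])
def pose(s,z,a):
    a=np.radians(a); zt=xc*np.cos(a)+np.array([0,0,-np.sin(a)]); x=-ycv
    return O-s*xc+np.array([0,0,z]), R.from_matrix(np.c_[x,np.cross(zt,x),zt])
def row(s,z,a,st=None):
    st=st or state(); p,T=pose(s,z,a); R0=R.from_euler('xyz',st['ee_rot'],degrees=True)
    d=R0.inv().apply(p-st['ee_pos'])/500; w=(R0.inv()*T).as_rotvec()/(np.pi/2)
    print((s,z,a),' '.join(f'{v:.3f}' for v in np.r_[d,w]))
def now():
    st=state(); p=st['ee_pos']-O; zt=R.from_euler('xyz',st['ee_rot'],degrees=True).as_matrix()[:,2]
    print('s %.1f lat %.1f z %.1f a %.1f'%(-p@xc,p@ycv,p[2],np.degrees(np.arcsin(-zt[2]))),'F',st['force'].round(1),'w',round(st['gripper_width'],1),'t',st['time_s'],st['qpos'].round(0))
E
python3 -c "
from t import *
now();row(190,200,35);row(183,123,35)"
```

```text
s 195.1 lat 2.6 z 198.6 a 89.5 F [1.4 0.2 0.1] w 50.1 t 3.95 [14. 19. 94.  0. 67. 12.]
(190, 200, 35) -0.010 -0.005 -0.003 0.476 -0.482 -0.913
(183, 123, 35) -0.025 -0.004 0.151 0.476 -0.482 -0.913
```

```bash
python3 -m jog '-.01 -.005 -.003 .476 -.482 -.913;-.01 -.005 -.003 .476 -.482 -.913;-.01 -.005 -.003 .476 -.482 -.913;-.01 -.005 -.003 .476 -.482 -.913;-.01 -.005 -.003 .476 -.482 -.913;-.01 -.005 -.003 .476 -.482 -.913;-.01 -.005 -.003 .476 -.482 -.913;-.01 -.005 -.003 .476 -.482 -.913;-.01 -.005 -.003 .476 -.482 -.913;-.01 -.005 -.003 .476 -.482 -.913;-.01 -.005 -.003 .476 -.482 -.913;-.01 -.005 -.003 .476 -.482 -.913;-.01 -.005 -.003 .476 -.482 -.913;-.01 -.005 -.003 .476 -.482 -.913;-.01 -.005 -.003 .476 -.482 -.913;-.01 -.005 -.003 .476 -.482 -.913;-.01 -.005 -.003 .476 -.482 -.913;-.01 -.005 -.003 .476 -.482 -.913' 0.32; python3 -c "
from t import *
now();row(183,123,35);row(126,83,35)"
```

```text
time_s: 5.45
ee_pos: [546.5, 146.6, 200.6]
ee_rot: [-125.1, 0.1, -178.3]
force: [0.8, -0.2, -0.4]
gripper_width: 60.2
s 189.8 lat 0.6 z 200.6 a 35.1 F [ 0.8 -0.2 -0.4] w 60.2 t 5.45 [ 36.  35.  88. -43.  94. -44.]
(183, 123, 35) 0.001 0.119 0.100 0.001 -0.000 -0.001
(126, 83, 35) 0.001 0.119 0.240 0.001 -0.000 -0.001
```

```bash
python3 -m jog '0 .119 .1 0 0 0;0 .119 .1 0 0 0;0 .119 .1 0 0 0;0 .119 .13 0 0 0;0 .119 .16 0 0 0;0 .119 .19 0 0 0;0 .119 .22 0 0 0;0 .119 .24 0 0 0;0 .119 .24 0 0 0'
python3 - <<'E'
from t import *
now()
a=save('side','s2')[130:280,240:400]; b=save('scene','c2')[150:290,220:380]
cv2.imwrite('pics/m2.png',np.hstack([cv2.resize(a,(400,375)),cv2.resize(b,(400,375))])[:,:,::-1])
for s,z in ((119.3,151.4),):
    row(132,117,35);row(s,z,35)
E
```

```text
time_s: 6.2
ee_pos: [548.7, 81.0, 83.6]
ee_rot: [-125.1, 0.1, -178.5]
force: [-0.3, -0.5, -0.1]
gripper_width: 59.9
s 124.2 lat 0.7 z 83.6 a 35.1 F [-0.3 -0.5 -0.1] w 59.9 t 6.2 [ 31.  40.  98. -46.  80. -36.]
(132, 117, 35) 0.002 -0.047 -0.048 0.001 -0.000 -0.003
(119.3, 151.4, 35) 0.002 -0.118 -0.067 0.001 -0.000 -0.003
```

View pics/m2.png

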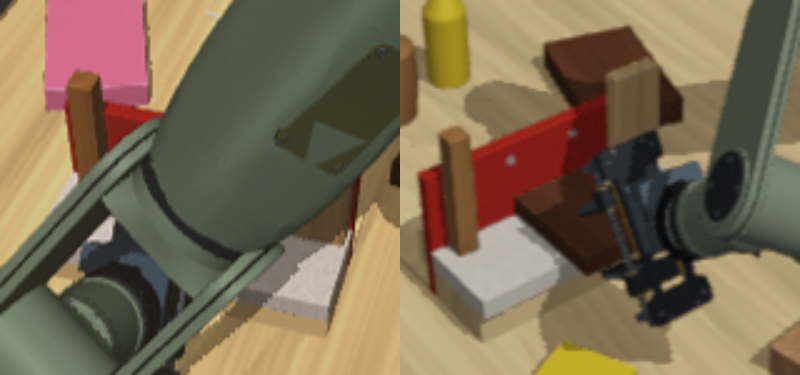

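```bash
python3 -c "
from t import *
for p in ((126,98),(126.4,110),(125.5,122),(124.2,133.6),(122,143),(119.3,151.4)): row(*p,35)"
```

```text
(126, 98, 35) 0.003 -0.023 -0.016 0.001 -0.000 -0.003
(126.4, 110, 35) 0.002 -0.042 -0.031 0.001 -0.000 -0.003
(125.5, 122, 35) 0.002 -0.063 -0.043 0.001 -0.000 -0.003
(124.2, 133.6, 35) 0.002 -0.083 -0.054 0.001 -0.000 -0.003
(122, 143, 35) 0.002 -0.101 -0.062 0.001 -0.000 -0.003
(119.3, 151.4, 35) 0.002 -0.118 -0.067 0.001 -0.000 -0.003
```

```bash
python3 -m jog '0 -.012 -.008 0 0 0;.001 -.023 -.016 0 0 -.003;.001 -.033 -.024 0 0 -.003;.001 -.042 -.031 0 0 -.003;.001 -.053 -.037 0 0 -.003;.001 -.063 -.043 0 0 -.003;.001 -.073 -.048 0 0 -.003;.001 -.083 -.054 0 0 -.003;.001 -.092 -.058 0 0 -.003;.001 -.101 -.062 0 0 -.003;.001 -.11 -.065 0 0 -.003;.001 -.118 -.067 0 0 -.003;.001 -.118 -.067 0 0 -.003'
python3 - <<'E'
from t import *
now()
b=save('scene','c3')[130:290,220:400]; a=save('wrist','w3')
cv2.imwrite('pics/m3.png',np.hstack([cv2.resize(a,(400,375)),cv2.resize(b,(400,375))])[:,:,::-1])
E
```

```text
time_s: 7.38
ee_pos: [548.8, 75.6, 152.4]
ee_rot: [-125.1, 0.0, -178.2]
force: [-0.4, 0.9, -0.3]
gripper_width: 60.1
s 118.9 lat 0.7 z 152.4 a 35.1 F [-0.4  0.9 -0.3] w 60.1 t 7.3833 [ 31.  35.  96. -46.  85. -41.]
```

View pics/m3.png

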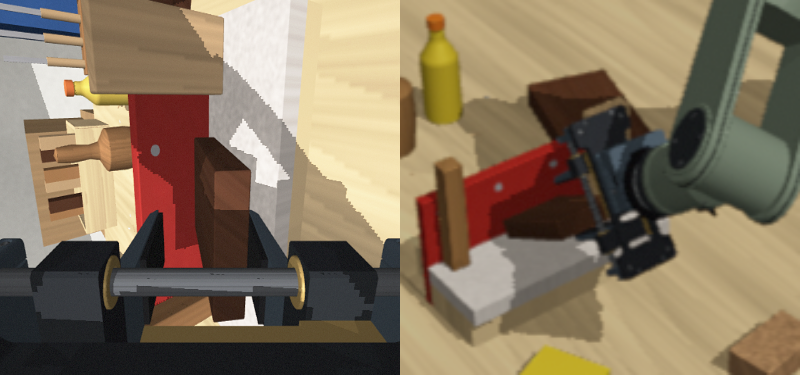

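```bash
python3 -m jog '0 0 0 0 0 0;0 0 0 0 0 0;0 0 0 0 0 0;0 0 0 0 0 0;0 0 0 0 0 0;0 0 0 0 0 0;0 0 0 0 0 0' -1 15
python3 - <<'E'
from t import *
now()
c=calibration('wrist');a=save('wrist','w4')
cv2.imwrite('pics/m4.png',cv2.resize(a,(480,360))[:,:,::-1])
st=state()
for th in (35,45,55,65,75,85,90):
    t=np.radians(th); row(12*np.sin(t)+140*np.cos(t)+2.5,60+12*np.cos(t)+140*np.sin(t)+2,th,st)
E
```

```text
time_s: 8.07
ee_pos: [548.7, 76.1, 151.4]
ee_rot: [-125.2, -0.0, -178.2]
force: [0.9, 1.5, -1.0]
gripper_width: 23.9
s 119.4 lat 0.5 z 151.4 a 35.2 F [ 0.9  1.5 -1. ] w 23.9 t 8.0667 [ 31.  35.  96. -46.  85. -41.]
(np.float64(124.0642034366714), np.float64(152.13052562061435), 35) 0.001 0.004 -0.009 0.002 -0.000 0.000
(np.float64(109.98023074035522), np.float64(169.4802307403552), 45) 0.001 -0.040 -0.006 -0.109 -0.000 0.000
(np.float64(92.63052562061436), np.float64(183.5642034366714), 55) 0.001 -0.083 0.007 -0.220 -0.001 0.000
(np.float64(72.54225008813772), np.float64(193.95450932601938), 65) 0.001 -0.124 0.027 -0.332 -0.001 0.000
(np.float64(50.32577622982173), np.float64(200.3354442216998), 75) 0.001 -0.160 0.056 -0.443 -0.001 0.000
(np.float64(26.656140361773087), np.float64(202.51312664581627), 85) 0.001 -0.190 0.093 -0.554 -0.001 0.000
(np.float64(14.500000000000009), np.float64(202.0), 90) 0.001 -0.204 0.113 -0.609 -0.001 0.000
```

View pics/m4.png

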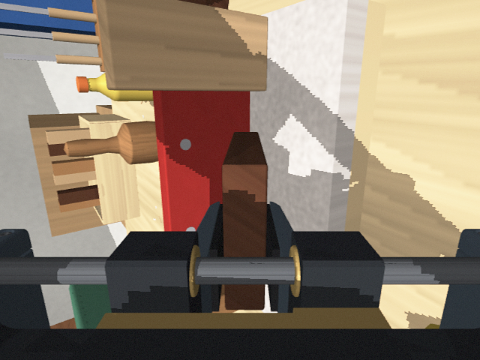

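```bash
python3 -m jog '.001 .002 -.005 0 0 0;.001 -.007 -.008 -.027 0 0;.001 -.018 -.008 -.054 0 0;.001 -.029 -.007 -.081 0 0;.001 -.04 -.006 -.109 0 0;.001 -.051 -.003 -.137 0 0;.001 -.062 0 -.165 0 0;.001 -.073 .003 -.193 0 0;.001 -.083 .007 -.22 0 0;.001 -.094 .011 -.248 0 0;.001 -.104 .016 -.276 0 0;.001 -.114 .021 -.304 0 0;.001 -.124 .027 -.332 0 0;.001 -.134 .034 -.36 0 0;.001 -.143 .041 -.387 0 0;.001 -.143 .041 -.387 0 0'
python3 - <<'E'
from t import *
now(); st=state()
for th in (75,80,85,90):
    t=np.radians(th); row(12*np.sin(t)+140*np.cos(t)+2.5,60+12*np.cos(t)+140*np.sin(t)+2,th,st)
E
```

```text
time_s: 9.45
ee_pos: [549.7, 16.1, 199.1]
ee_rot: [-160.0, -0.0, -178.4]
force: [0.4, -1.1, -1.6]
gripper_width: 23.5
s 59.3 lat -0.4 z 199.1 a 70.0 F [ 0.4 -1.1 -1.6] w 23.5 t 9.45 [ 12.  19.  97. -21.  69. -72.]
(np.float64(50.32577622982173), np.float64(200.3354442216998), 75) -0.001 -0.018 0.004 -0.056 -0.001 -0.002
(np.float64(38.628437909516755), np.float64(201.9568635537123), 80) -0.001 -0.041 0.009 -0.111 -0.001 -0.002
(np.float64(26.656140361773087), np.float64(202.51312664581627), 85) -0.001 -0.064 0.016 -0.167 -0.001 -0.002
(np.float64(14.500000000000009), np.float64(202.0), 90) -0.001 -0.086 0.025 -0.223 -0.001 -0.002
```

```bash
python3 -m jog '0 -.009 .002 -.028 0 0;0 -.018 .004 -.056 0 0;0 -.03 .006 -.084 0 -.001;0 -.041 .009 -.111 0 -.001;0 -.053 .012 -.139 0 -.002;0 -.064 .016 -.167 0 -.002;0 -.075 .02 -.195 0 -.002;0 -.086 .025 -.223 0 -.002;0 -.086 .025 -.223 0 -.002;0 -.086 .025 -.223 0 -.002'
python3 - <<'E'
from t import *
now()
a=save('side','s5')[130:280,240:400]; b=save('scene','c5')[130:280,220:380]
cv2.imwrite('pics/m5.png',np.hstack([cv2.resize(a,(400,375)),cv2.resize(b,(400,375))])[:,:,::-1])
for n in ('side','scene'):
  for q in ('board_far_end','board_near_end'):
    print(n,q,[(np.round(x['location'],1),round(x['confidence'],2)) for x in tip_of(q,n)[:5]])
  print(proj(n,[O-12*xc+[0,0,60],O-12*xc+[0,0,200]]).round(1))
E
```

```text
time_s: 10.28
ee_pos: [550.3, -28.9, 201.4]
ee_rot: [-180.0, -0.2, -178.3]
force: [-0.2, 0.1, -1.9]
gripper_width: 23.8
s 14.3 lat -1.1 z 201.4 a 89.8 F [-0.2  0.1 -1.9] w 23.8 t 10.2833 [ -4.  18.  96.  -0.  67. -96.]
side board_far_end [(array([266.5, 274.1]), 0.82), (array([449.1, 167. ]), 0.79), (array([279. , 169.5]), 0.71), (array([428.2, 350.9]), 0.66)]
side board_near_end [(array([420.9, 409.8]), 0.74), (array([211.2, 281.5]), 0.73), (array([418.2, 206.8]), 0.62), (array([280.8, 129.5]), 0.6), (array([324.8, 172.6]), 0.58)]
[[322.8 213.1]
 [322.1 169.9]]
scene board_far_end [(array([284.1, 224.4]), 0.82), (array([302.1, 283.3]), 0.81), (array([426.3, 248.6]), 0.73), (array([387.2, 284.3]), 0.58), (array([193.3, 230.7]), 0.55)]
scene board_near_end [(array([275.7, 320.2]), 0.98), (array([463. , 266.2]), 0.81), (array([312.3, 196.8]), 0.76), (array([146.2, 214.7]), 0.7), (array([279.8, 186.3]), 0.62)]
[[281.2 226.4]
 [279.  184.3]]
```

View pics/m5.png

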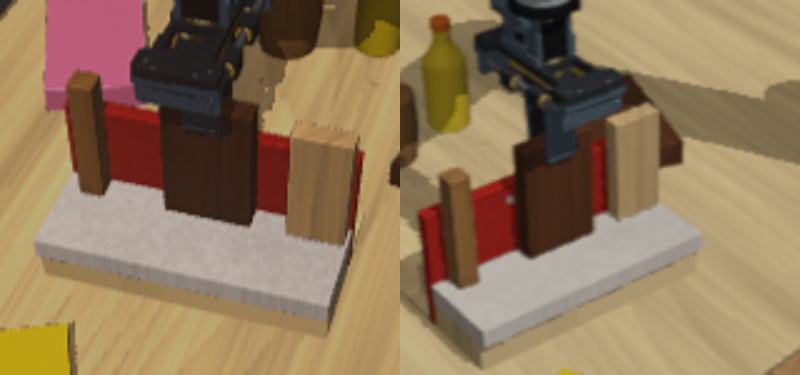

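```bash
python3 -m jog '0 0 .002 0 0 0;0 0 .004 0 0 0;0 0 .004 0 0 0'; python3 -m jog '0 0 .002 0 0 0;0 0 .004 0 0 0;0 0 .004 0 0 0';  python3 -m jog '0 -.002 0 0 0 0;0 -.004 0 0 0 0;0 -.004 0 0 0 0'
```

```text
time_s: 10.83
ee_pos: [551.0, -27.4, 200.4]
ee_rot: [180.0, -0.0, -178.1]
force: [0.4, 1.0, 1.0]
gripper_width: 23.7
time_s: 11.08
ee_pos: [551.1, -27.3, 200.3]
ee_rot: [180.0, 0.1, -178.1]
force: [-2.0, 1.1, 9.6]
gripper_width: 24.0
time_s: 11.33
ee_pos: [551.4, -29.6, 200.3]
ee_rot: [180.0, 0.1, -178.1]
force: [0.6, -0.4, 1.3]
gripper_width: 23.8
```

```bash
python3 -m jog '0 -.003 0 0 0 0;0 -.006 0 0 0 0;0 -.006 0 0 0 0';  python3 -m jog '0 -.002 0 0 0 0;0 -.004 0 0 0 0;0 -.004 0 0 0 0'; python3 -c "
from t import *
now()"
```

```text
time_s: 11.58
ee_pos: [551.6, -32.5, 200.3]
ee_rot: [180.0, 0.1, -178.2]
force: [0.8, 1.3, 1.0]
gripper_width: 24.1
time_s: 11.83
ee_pos: [551.6, -33.1, 200.4]
ee_rot: [179.8, 0.1, -178.2]
force: [0.0, 6.1, 1.3]
gripper_width: 24.0
s 10.1 lat 0.0 z 200.4 a 89.7 F [0.  6.1 1.3] w 24.0 t 11.8333 [ -5.  18.  96.   0.  66. -97.]
```

```bash
python3 -m jog '0 -.003 0 0 0 0;0 -.003 0 0 0 0'; python3 -m jog '0 0 0 0 0 0;0 0 0 0 0 0;0 0 0 0 0 0;0 0 0 0 0 0;0 0 0 0 0 0;0 0 0 0 0 0' 0.3; python3 -m jog '0 0 -.03 0 0 0;0 0 -.06 0 0 0;0 0 -.1 0 0 0;0 0 -.15 0 0 0;0 0 -.2 0 0 0;0 0 -.25 0 0 0;0 0 -.25 0 0 0'
python3 - <<'E'
from t import *
now()
w=save('wrist','w6');a=save('side','s6')[130:280,240:400]; b=save('scene','c6')[130:280,220:380]
cv2.imwrite('pics/m6.png',np.hstack([cv2.resize(a,(270,253)),cv2.resize(b,(270,253)),cv2.resize(w,(260,195),interpolation=3)[[*range(195)]+[0]*58]])[:,:,::-1])
for n in ('side','scene'):
  for q in ('board_far_end','board_near_end'):
    print(n,q,[(np.round(x['location'],1),round(x['confidence'],2)) for x in tip_of(q,n)[:5]])
E
```

```text
time_s: 12.0
ee_pos: [551.6, -33.2, 200.4]
ee_rot: [179.6, 0.1, -178.2]
force: [-0.1, 5.0, 2.9]
gripper_width: 24.1
time_s: 12.5
ee_pos: [551.6, -33.5, 200.3]
ee_rot: [179.6, 0.1, -178.2]
force: [-0.7, 0.3, 0.0]
gripper_width: 58.5
time_s: 13.08
ee_pos: [553.5, -34.7, 330.8]
ee_rot: [179.7, 0.7, -178.2]
force: [0.3, -0.8, 0.4]
gripper_width: 59.4
s 8.5 lat 1.8 z 330.8 a 89.3 F [ 0.3 -0.8  0.4] w 59.4 t 13.0833 [ -5.  14.  83.   0.  83. -97.]
side board_far_end [(array([446.2, 168.6]), 0.88), (array([426.3, 352.1]), 0.77), (array([282.3, 166.2]), 0.72), (array([267.5, 273.7]), 0.67), (array([322.2, 213.1]), 0.62)]
side board_near_end [(array([421.9, 409.9]), 0.89), (array([210.4, 282.1]), 0.86), (array([414.8, 206.8]), 0.59), (array([323.2, 172.9]), 0.58), (array([280.2, 129.9]), 0.58)]
scene board_far_end [(array([425.1, 247. ]), 0.91), (array([299.1, 281.8]), 0.75), (array([292.3, 164.2]), 0.74), (array([282.5, 226.5]), 0.64), (array([193.7, 233.2]), 0.59)]
scene board_near_end [(array([466.4, 265. ]), 0.93), (array([279.2, 186.3]), 0.92), (array([144.7, 214.6]), 0.8), (array([273.4, 315.9]), 0.67), (array([314.7, 195.1]), 0.57)]
```

View pics/m6.png

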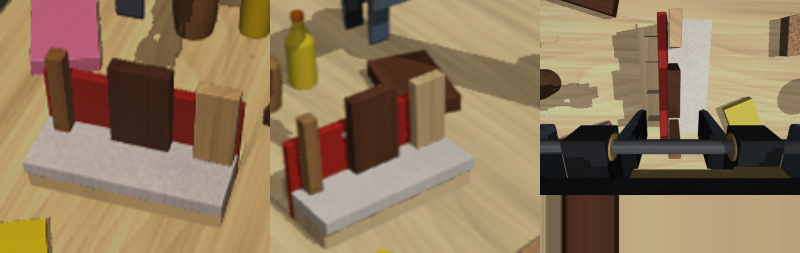

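View pics/w6.png

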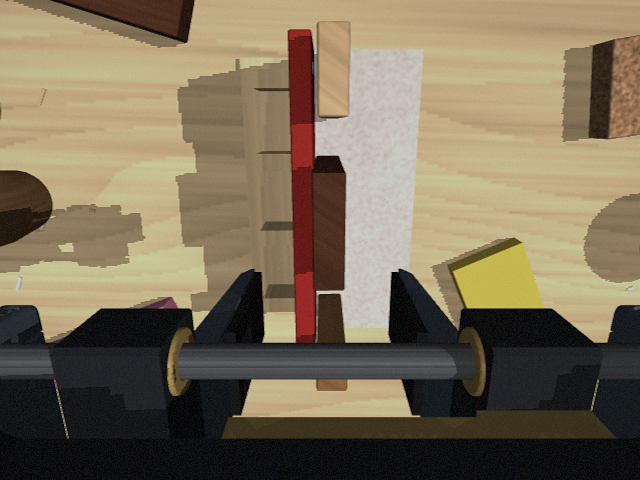

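Run:
```python
from t import *
c=calibration('wrist')
for n,p,z in [('topF',(314,170),200),('topF',(315,285),200),('topN',(345,172),200),('topN',(344,290),200),('fenceTop',(311,60),150),('fenceTop',(314,170),150),('fenceTop',(314,285),150),('pale',(317,115),190),('pale',(317,22),190)]:
    q=atz('wrist',p,z,c)-O; print(n,'s %.1f lat %.1f'%(-q@xc,q@ycv))
P=[tri([ray('side',a),ray('scene',b)])-O for a,b in (((322.2,213.1),(282.5,226.5)),((323.2,172.9),(279.2,186.3)))]
for p in P: print('tri s %.1f lat %.1f z %.1f'%(-p@xc,p@ycv,p[2]))
```

```text
topF s 0.7 lat -51.8
topF s 0.7 lat 32.4
topN s 21.8 lat -50.5
topN s 22.2 lat 36.5
fenceTop s -1.9 lat -127.7
fenceTop s -0.4 lat -46.5
fenceTop s -1.3 lat 53.2
pale s 2.8 lat -87.7
pale s 3.2 lat -144.2
tri s 17.5 lat -0.0 z 63.7
tri s 9.9 lat -2.0 z 191.0
```

```bash
python3 -c "
from workcell import *
print(job_done(), state()['time_s'])"
```

```text
the job is handed in; nothing more can be done
the job is handed in; nothing more can be done
```

The board is standing upright on its far end with its face against the red fence. It stands freely between the pale board and the square blank. I handed the job in at about 13 s of the 61 s allowed; no verdict was reported.

**What I did:**
- I pushed the near end with both fingers until the far end met the fence. It stopped moving at about 11 N, which also squared it.
- I lifted the overhanging end on one finger of a tilted fork to about 28°, closed the jaws on the 24 mm thickness at about 35°, and turned it up with the foot kept a few millimetres from the corner.
- I then set it down (about 10 N on the bed), pressed it to the fence (about 6 N), opened the jaws and went straight up.

**Last checks:**
- **Position:** In the close overhead view the board's top measured within about 2 mm of the fence. The tool was within 0.4° of vertical when I released it.
- **Bystanders:** The two standing pieces looked unmoved. I checked the other things on the bench only by eye, in the views that showed them.
- **One disagreement:** The networks' two-view estimate put the middle of the foot about 17 mm from the fence in my frame, and the top about 10 mm (12 mm would be flush for both). I took that as noise of a few millimetres, because the gripped tilt and the fence contact both say the face is flush. I did not measure the foot gap any other way.

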